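# Unstack the jar lids and close each storage jar with its own

### The job

The washed storage jars are dry and their wooden lids are stacked by size beside them. Work down the stack from the top and put each lid, without dropping it, on the jar it fits, fully home so that it lies level on the rim. Leave the jars standing where they are and do not disturb the striped mug.

Things in the scene. Friction and masses are not known exactly. Their poses are not given: they have to be found in the camera images.
- jar_big: big jar: loose, open, empty white ceramic storage jar, round, 124 mm outside, 112 mm across the mouth, wall 6 mm, 84 mm high; origin at the centre of its underside, z up
- jar_medium: medium jar: loose, open, empty white ceramic storage jar, round, 106 mm outside, 94 mm across the mouth, wall 6 mm, 96 mm high; origin at the centre of its underside, z up
- jar_small: small jar: loose, open, empty white ceramic storage jar, round, 88 mm outside, 76 mm across the mouth, wall 6 mm, 66 mm high; origin at the centre of its underside, z up
- jar_tiny: tiny jar: loose, open, empty white ceramic storage jar, round, 70 mm outside, 58 mm across the mouth, wall 6 mm, 88 mm high; origin at the centre of its underside, z up
- lid_big: big lid (lowest of the stack at the start): round wooden lid, dark rubber seal, for the big jar. Plate 124 mm across, 7 mm thick; knob 26 mm across, 19 mm high in the middle on top; below, a hollow plug 22 mm deep, tapering from 108 to 99 mm across at its lower edge. Origin at the centre of the plug's lower edge, z up: plate top at +29, knob top at +48 mm. Seated, the plate lies on the rim, origin 62 mm above the jar's underside
- lid_medium: medium lid (second from below at the start): round wooden lid, dark rubber seal, for the medium jar. Plate 106 mm across, 7 mm thick; knob 26 mm across, 19 mm high in the middle on top; below, a hollow plug 22 mm deep, tapering from 90 to 81 mm across at its lower edge. Origin at the centre of the plug's lower edge, z up: plate top at +29, knob top at +48 mm. Seated, the plate lies on the rim, origin 74 mm above the jar's underside
- lid_small: small lid (third from below at the start): round wooden lid, dark rubber seal, for the small jar. Plate 88 mm across, 7 mm thick; knob 26 mm across, 19 mm high in the middle on top; below, a hollow plug 22 mm deep, tapering from 72 to 63 mm across at its lower edge. Origin at the centre of the plug's lower edge, z up: plate top at +29, knob top at +48 mm. Seated, the plate lies on the rim, origin 44 mm above the jar's underside
- lid_tiny: tiny lid (on top of the stack at the start): round wooden lid, dark rubber seal, for the tiny jar. Plate 70 mm across, 7 mm thick; knob 26 mm across, 19 mm high in the middle on top; below, a hollow plug 22 mm deep, tapering from 54 to 45 mm across at its lower edge. Origin at the centre of the plug's lower edge, z up: plate top at +29, knob top at +48 mm. Seated, the plate lies on the rim, origin 66 mm above the jar's underside
- mug_striped: bystander: white mug with yellow stripes, loose, 86 x 120 x 101 mm with its handle; stands among the jars, towards the back right; origin at the centre of its underside, handle to its -y

How it is judged:
By the outcome, as a careful person would: the job done as asked, in the order asked, and still so for the second after the job is handed in, with the robot touching nothing.
It also fails if it takes over 96 s, if anything falls off the work surface, if the arm or the gripper's body presses on something with over 40 N, if the wrist force passes 120 N, or if a joint passes its speed limit or range.

### The arm

A 7-joint arm with a two-finger parallel gripper is mounted at the origin on a cart in front of the work surface, level with it; the furniture and walls round the work are solid. World frame = base frame: x ahead of the robot, y to its left, z up, the work surface at z = 0. Lengths are in m, angles in rad, forces in N, time in s.
With the tool pointing down it reaches from about 0.4 to 0.925 m from the base axis. Payload 5.6 kg.
Tool frame: the origin (TCP) lies between the finger pads; the fingertips stand 11 mm ahead of it and the grasp point (between the pads) lies 8 mm behind it; z points along the fingers, y is the line along which they close (so a half turn about z gives the same grasp; the last joint's range is limited). The gripper opens to 85 mm and grips with 20 to 120 N. Pads are 22 mm wide; open, the fingers measure 114 mm over their backs; the gripper's body (76 mm by 85 mm) begins 54 mm behind the grasp point. The pads swing forward as they close: fully open they stand 13 mm farther back than shut.
Start: joints at [1.104, 0.468, -0.012, 1.603, 0.006, 1.071, -0.056], TCP at [0.267, -0.593, 0.242] pointing down, gripper open.
Joint ranges: [-2.53, 2.53], [-0.31, 2.02], [-1.57, 1.55], [0.28, 2.44], [-1.29, 4.43], [0.15, 1.84], [-2.92, 2.92]. Speed limits (rad/s): [2.57, 2.57, 3.14, 3.14, 3.14, 3.14, 3.14].

### API

Orientations are given as a unit quaternion [x, y, z, w].
In Python, from cell import readout, eyes, ticket gives the robot as it stands.
- The arm moves only by the tool send_rows, never from a script. Its argument "deltas" is a list of rows, each an object of numbers: "tx", "ty", "tz": the shift along the tool's x, y, z in units of 50 mm (1.0 is 50 mm); "roll": the turn about the tool's z in units of 6 degrees (1.0 is 6 degrees); "claw": the closure in counts, from 0 (fully open) to 255 (shut). In form: [{"tx": .., "ty": .., "tz": .., "roll": .., "claw": ..}, ...]. A call has 1 to 8 rows; each row shifts and turns the commanded pose from where the row before left it, along the tool's axes as they then stand; what a row does not reach is not made up. A row lasts 1/8 s, in which the tool goes at most 62.5 mm and 10.7 degrees, less where a joint would pass 70% of its speed; a pose out of reach is approached as far as the arm can. A call is refused whole if a number of a shift passes 1 or a number of a turn 1, either way. A call with a gripper value outside its range is refused whole. The fingers move at their own pace and stop on an object; the grip force is fixed at half the most. Time passes only in rows, so rows that do not move let the fingers close. It gives the time, the measured TCP pose, the force, the opening and the grip force at its end, in the units of the state.
- readout.sense(): the state, without advancing time (a new reading comes with each control period).
- eyes.camera(name): name is "scene" or "top" or "wrist"; returns the picture (400x640x3 uint8, red, green, blue); there is no depth.
- eyes.camera_model(name): a dict with "intrinsics" (3x3 intrinsics, pixels), "k1" (the pictures are not rectified: a ray, as slopes to the right and down, at radius r is drawn at 1 + k1 r^2 times it, then the intrinsics apply), "R" (3x3) and "t" (3): a world point X has camera coordinates R X + t. Camera axes: x right, y down, z forward; pixel columns grow to the right and rows downward; lengths in m; the calibration is good to about 2 mm. A picture is of the moment at which its call begins: read the wrist's pose just before it. camera_model takes no time and is no camera call; for the wrist camera it gives the pose at the moment of the call.
- ticket.sign_off(): hands the job in; it is judged then, once.
The state is a dict: "t": time; "q": joint angles; "joint_vel": joint speeds; "tau": joint torques, N m; "eef_pos": TCP position; "eef_rot": TCP orientation; "force": force on the tool from outside, world axes, zero at the start; "moment": the same for the moment, N m; "grip_width": finger opening in m; "grip_force": force on a finger pad.
Only numpy, scipy, OpenCV 4.12 (cv2) and the standard library are available. Lean on these libraries where they do the work, as an engineer would, in place of code of your own. Each camera call takes 0.05 s, during which the arm holds its last target. There are 200 camera calls.

## Working session

There is one attempt and no reset: what is moved stays moved. The work goes in short steps, Python scripts to look and compute and a tool call to move; the robot and the scene stay as the last step left them, time stands still between calls to the robot, and variables do not carry over. Pictures are saved under pics/ and viewed, at most 14 in all, crops included, and the job is handed in when it is done.

Besides the shell and the picture viewer there is one more tool, called after "Request:" in YAML: its name, and indented under it one key for each argument. send_rows: Moves the arm, as the interface text tells. Its arguments: {"type":"object","properties":{"deltas":{"type":"array","items":{"type":"object","properties":{"tx":{"type":"number"},"ty":{"type":"number"},"tz":{"type":"number"},"roll":{"type":"number"},"claw":{"type":"number"}}}}},"required":["deltas"]}

```bash
mkdir -p pics; ls; python3 - <<'E'
from cell import readout, eyes, ticket
import cv2
s=readout.sense(); print(s)
for n in("scene","top"):
    cv2.imwrite(f"pics/{n}0.png",eyes.camera(n)[:,:,::-1]); print(n,eyes.camera_model(n))
E
```

```text
pics
{'t': 0.0, 'q': array([ 1.10397634,  0.46841101, -0.01160218,  1.60365806,  0.00598761,
        1.07141335, -0.05631863]), 'joint_vel': array([-0.0011741 , -0.00152018,  0.00092239,  0.00048897,  0.0014344 ,
       -0.00029819, -0.00135099]), 'tau': array([-1.49243442e-04, -5.32391453e+01,  2.09074141e-02, -2.51304728e+01,
        1.12421604e-02,  7.82649120e-03,  2.25385133e-05]), 'eef_pos': array([ 0.26701842, -0.59200512,  0.24130211]), 'eef_rot': array([ 9.77639905e-01,  2.10283989e-01, -2.52115920e-04, -8.92666414e-04]), 'force': array([ 0.19350342, -0.36498761, -0.57447505]), 'moment': array([-0.01532259,  0.03906855,  0.0421631 ]), 'grip_force': 0.0, 'grip_width': 0.08527544531907133}
scene {'intrinsics': array([[407.29418148,   0.        , 318.41496245],
       [  0.        , 407.29418148, 203.63531668],
       [  0.        ,   0.        ,   1.        ]]), 'k1': -0.011014428775224341, 'R': array([[-0.66925663, -0.74290053,  0.01394152],
       [-0.43890029,  0.38011293, -0.81417485],
       [ 0.59955158, -0.55101086, -0.58045236]]), 't': array([0.31906802, 0.28576674, 1.0337717 ])}
top {'intrinsics': array([[422.98720533,   0.        , 320.61301474],
       [  0.        , 422.98720533, 200.61106856],
       [  0.        ,   0.        ,   1.        ]]), 'k1': -0.04139316979005762, 'R': array([[-0.00885193, -0.99953771,  0.02908628],
       [-0.99290579,  0.00533662, -0.11878389],
       [ 0.11857375, -0.0299314 , -0.99249402]]), 't': array([-0.01827015,  0.46119035,  1.10676886])}
```

View pics/scene0.png

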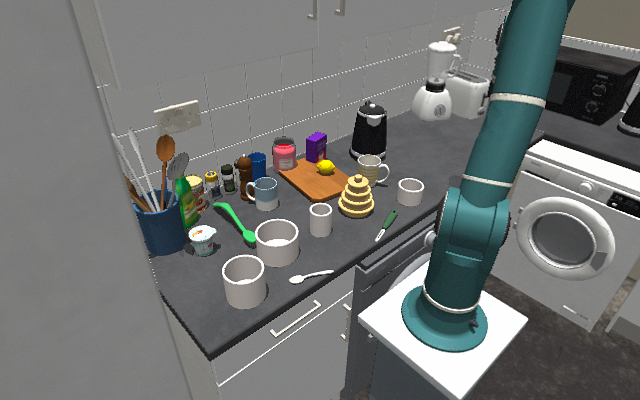

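View pics/top0.png

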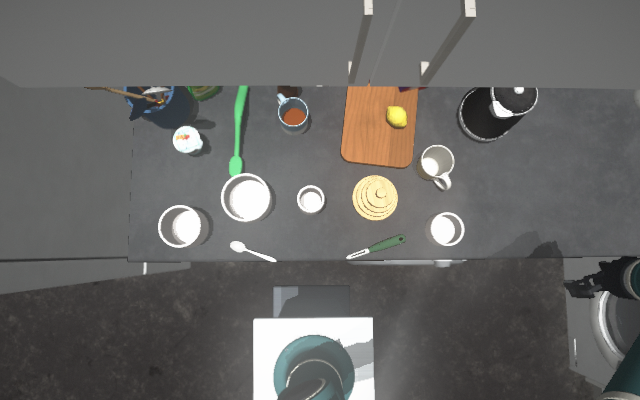

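The top view shows the jars at roughly (180,227) medium, (246,198) big, (311,200) tiny and (446,229) small. The lid stack is at (376,198) and the striped mug at (437,163). I'll fit their silhouettes in both views.

```bash
cat > h.py <<'E'
import numpy as np, cv2
from scipy.optimize import minimize
def proj(m,P):
    c=np.asarray(P)@np.array(m['R']).T+m['t']; s=c[:,:2]/c[:,2:]
    s=s*(1+m['k1']*(s**2).sum(1,keepdims=True)); K=m['intrinsics']
    return s*[K[0,0],K[1,1]]+[K[0,2],K[1,2]]
def ray(m,uv,z):
    K=m['intrinsics']; d=(np.array(uv,float)-[K[0,2],K[1,2]])/[K[0,0],K[1,1]]; s=d.copy()
    for _ in range(5): s=d/(1+m['k1']*(s@s))
    R=np.array(m['R']); o=-R.T@m['t']; v=R.T@np.array([*s,1]); return o+v*(z-o[2])/v[2]
A=np.linspace(0,2*np.pi,60,endpoint=False)
def circ(x,y,z,r): return np.c_[x+r*np.cos(A),y+r*np.sin(A),0*A+z]
J={'big':(.062,.084),'medium':(.053,.096),'small':(.044,.066),'tiny':(.035,.088)}
LID={'big':.062,'medium':.053,'small':.044,'tiny':.035}
def sil(m,rings,shape,S=4):
    out=np.zeros((shape[0]*S,shape[1]*S),np.uint8)
    p=np.vstack([proj(m,r) for r in rings]); h=cv2.convexHull(((p+.5)*S).astype(np.float32)).round().astype(np.int32)
    cv2.fillPoly(out,[h],255); return cv2.resize(out,None,fx=1/S,fy=1/S,interpolation=cv2.INTER_AREA)/255.
def edgefit(img,m,rings,p0,r=.012):
    """fit (x,y) so silhouette outline sits on maximal colour gradient"""
    g=cv2.GaussianBlur(img,(0,0),.8).astype(np.float32)
    G=np.sqrt(sum(cv2.Sobel(g[:,:,k],cv2.CV_32F,1,0)**2+cv2.Sobel(g[:,:,k],cv2.CV_32F,0,1)**2 for k in range(3)))
    G=np.minimum(G,150)
    def f(p):
        tot=0
        for R in rings(*p):
            q=np.vstack([proj(m,c) for c in R]).astype(np.float32)
            if len(R)>1: q=cv2.convexHull(q)[:,0]
            q=np.vstack([q[i]+(q[(i+1)%len(q)]-q[i])*t for i in range(len(q)) for t in (0,.25,.5,.75)]).astype(np.float32)
            tot-=cv2.remap(G,q[:,0].copy(),q[:,1].copy(),cv2.INTER_LINEAR).mean()
        return tot
    g0=min(((f((p0[0]+a,p0[1]+b)),p0[0]+a,p0[1]+b) for a in np.arange(-r,r+.001,.003) for b in np.arange(-r,r+.001,.003)))
    o=minimize(f,g0[1:],method='Nelder-Mead',options=dict(initial_simplex=np.array(g0[1:])+[[0,0],[.003,0],[0,.003]]))
    return o.x,-o.fun
def jar_rings(n):
    r,h=J[n]; return lambda x,y:[[circ(x,y,h,r),circ(x,y,0,r)],[circ(x,y,h,r-.006)]]
def move(s,target):
    from scipy.spatial.transform import Rotation as Ro
    R=Ro.from_quat(s['eef_rot']).as_matrix(); return (R.T@(np.array(target)-s['eef_pos']))/.05
E
python3 - <<'E'
from h import *
from cell import eyes
im={n:cv2.imread(f'pics/{n}0.png') for n in('top','scene')}; M={n:eyes.camera_model(n) for n in im}
px={'medium':(180,227),'big':(246,198),'tiny':(311,200),'small':(446,229)}
for n,p in px.items():
    p0=ray(M['top'],p,J[n][1])[:2]
    print(n,p0.round(3),*[(v.round(4),round(e)) for v,e in (edgefit(im[c],M[c],jar_rings(n),p0,.018) for c in im)])
p0=ray(M['top'],(376,198),.06)[:2]; print('stack',p0)
for i,n in enumerate(LID):
    z=.029*(i+1)
    print(n,*[(v.round(4),round(e)) for v,e in (edgefit(im[c],M[c],lambda x,y:[[circ(x,y,z,LID[n]),circ(x,y,z-.007,LID[n])]],p0,.012) for c in im)])
print('knob',*[(v.round(4),round(e)) for v,e in (edgefit(im[c],M[c],lambda x,y:[[circ(x,y,.135,.013)]],p0,.012) for c in im)])
print('mug',ray(M['top'],(437,160),.1))
E
```

```text
medium [0.389 0.331] (array([0.3912, 0.3324]), 251) (array([0.3963, 0.3346]), 291)
big [0.462 0.17 ] (array([0.4641, 0.1708]), 255) (array([0.4697, 0.1749]), 276)
tiny [0.456 0.005] (array([0.4587, 0.0056]), 261) (array([0.4646, 0.005 ]), 296)
small [ 0.38  -0.346] (array([ 0.3816, -0.3472]), 236) (array([ 0.3861, -0.353 ]), 293)
stack [ 0.46330444 -0.16577469]
big (array([ 0.4697, -0.1677]), 150) (array([ 0.471 , -0.1647]), 149)
medium (array([ 0.4717, -0.1701]), 121) (array([ 0.4725, -0.1678]), 149)
small (array([ 0.4592, -0.1742]), 113) (array([ 0.4683, -0.1649]), 143)
tiny (array([ 0.4716, -0.1706]), 112) (array([ 0.4719, -0.165 ]), 149)
knob (array([ 0.4646, -0.1622]), 113) (array([ 0.4686, -0.1575]), 150)
mug [ 0.55589883 -0.31948065  0.1       ]
```

Request:
send_rows:
  deltas:
    - {"ty":-0.7,"roll":1.0,"claw":60}
    - {"ty":-0.9,"roll":1.0,"claw":60}
    - {"ty":-1.0,"roll":1.0,"claw":60}
    - {"ty":-1.0,"roll":1.05,"claw":60}

```text
invalid input at $.deltas[0]: expected keys tx, ty, tz, roll, claw
```

Request:
send_rows:
  deltas:
    - {"tx":0,"ty":-0.7,"tz":0,"roll":1.0,"claw":60}
    - {"tx":0,"ty":-0.9,"tz":0,"roll":1.0,"claw":60}
    - {"tx":0,"ty":-1.0,"tz":0,"roll":1.0,"claw":60}
    - {"tx":0,"ty":-1.0,"tz":0,"roll":1.0,"claw":60}
    - {"tx":0,"ty":0,"tz":0,"roll":0.05,"claw":60}
    - {"tx":0,"ty":0,"tz":0,"roll":0,"claw":60}

```text
t: 0.85
eef_pos: [0.2229, -0.42, 0.2426]
eef_rot: [1.0, 0.0, 0.0, 0.001]
force: [-0.3, -0.5, -0.2]
grip_width: 0.0653
grip_force: 0.0
```

```bash
python3 - <<'E'
from h import *
from cell import readout
s=readout.sense(); print(s['t'],s['q'].round(2),s['eef_pos'].round(4),s['eef_rot'].round(4),s['grip_width'],move(s,[.469,-.169,.26]).round(2))
E
```

```text
0.85 [ 0.99  0.17  0.03  2.02 -0.01  0.95 -0.55] [ 0.2229 -0.42    0.2426] [1.e+00 1.e-04 3.e-04 6.e-04] 0.06526947033369133 [ 4.92 -5.02 -0.35]
```

Request:
send_rows:
  deltas:
    - {"tx":0.7,"ty":-0.7,"tz":-0.1,"roll":0,"claw":60}
    - {"tx":0.8,"ty":-0.8,"tz":-0.1,"roll":0,"claw":60}
    - {"tx":0.8,"ty":-0.8,"tz":-0.1,"roll":0,"claw":60}
    - {"tx":0.8,"ty":-0.8,"tz":-0.1,"roll":0,"claw":60}
    - {"tx":0.8,"ty":-0.8,"tz":-0.1,"roll":0,"claw":60}
    - {"tx":0.7,"ty":-0.7,"tz":-0.05,"roll":0,"claw":60}
    - {"tx":0.3,"ty":-0.4,"tz":0,"roll":0,"claw":60}
    - {"tx":0,"ty":0,"tz":0,"roll":0,"claw":60}

```text
t: 1.85
eef_pos: [0.4696, -0.1685, 0.2694]
eef_rot: [1.0, 0.002, 0.0, -0.0]
force: [-0.8, -0.7, -0.4]
grip_width: 0.065
grip_force: 0.0
```

```bash
python3 - <<'E'
from h import *
from cell import readout,eyes
s=readout.sense(); m=eyes.camera_model('wrist'); im=eyes.camera('wrist')[:,:,::-1]; cv2.imwrite('pics/w1.png',im)
print(s['t'],s['eef_pos'].round(4),s['eef_rot'].round(4),s['grip_width'],m)
print(proj(m,[[.469,-.168,.135]]))
E
```

```text
1.85 [ 0.4696 -0.1685  0.2694] [ 1.0e+00  1.5e-03  2.0e-04 -5.0e-04] 0.06502633087853771 {'intrinsics': array([[341.57666011,   0.        , 317.22404308],
       [  0.        , 341.57666011, 201.50382811],
       [  0.        ,   0.        ,   1.        ]]), 'k1': -0.02287041797016986, 'R': array([[ 2.73571596e-03, -9.99995707e-01, -1.04973173e-03],
       [-9.52764306e-01, -2.92530502e-03,  3.03696592e-01],
       [-3.03698359e-01,  1.69319313e-04, -9.52768218e-01]]), 't': array([-0.16902378,  0.39919642,  0.54893651])}
[[317.36767118 193.93162303]]
```

View pics/w1.png

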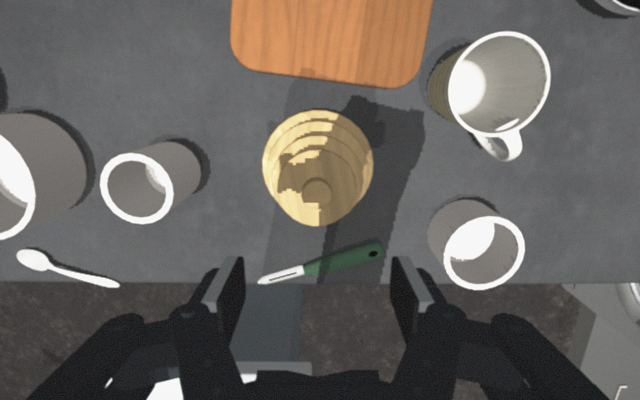

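The wrist view shows the stack with its knob at about (317,193), which matches the prediction of (317,194). The tiny jar rim is at (137,187), the small jar rim at (484,254) and the mug at (500,85). I'll refine from this view.

```bash
cat >> h.py <<'E'
def hull_fit(img,m,n,lids,p0):
    pass
E
python3 - <<'E'
from h import *
from cell import readout,eyes
m=eyes.camera_model('wrist'); im=cv2.imread('pics/w1.png')
for n,p in {'tiny':(.461,.005),'small':(.384,-.350)}.items(): 
    v,e=edgefit(im,m,jar_rings(n),p,.012); print(n,v.round(4),e)
print('rim only',edgefit(im,m,lambda x,y:[[circ(x,y,.066,.044)],[circ(x,y,.066,.038)]],(.384,-.35),.012))
print('rim only',edgefit(im,m,lambda x,y:[[circ(x,y,.088,.035)],[circ(x,y,.088,.029)]],(.461,.005),.012))
p0=(.469,-.168)
print('knob',edgefit(im,m,lambda x,y:[[circ(x,y,.135,.013)]],p0,.009))
for i,n in enumerate(LID):
    z=.029*(i+1); v,e=edgefit(im,m,lambda x,y:[[circ(x,y,z,LID[n])]],p0,.009); print(n,v.round(4),e)
# yellow-mask outline of the entire stack
hsv=cv2.cvtColor(im,cv2.COLOR_BGR2HSV); k=((hsv[:,:,0]>12)&(hsv[:,:,0]<35)&(hsv[:,:,1]>60)&(hsv[:,:,2]>60)).astype(np.uint8)
k[:95]=0;k[240:]=0;k[:,:240]=0;k[:,390:]=0
k=cv2.morphologyEx(k,cv2.MORPH_CLOSE,np.ones((5,5)))
def f(p):
    R=[circ(*p,.029*(i+1)-d,LID[n]) for i,n in enumerate(LID) for d in (0,.007)]
    return np.abs(sil(m,R,k.shape,2)-k).sum()
o=minimize(f,p0,method='Nelder-Mead',options=dict(initial_simplex=np.array(p0)+[[0,0],[.006,0],[0,.006]])); print('stack mask',o.x,o.fun,k.sum())
E
```

```text
tiny [0.4582 0.0048] 277.4195556640625
small [ 0.3783 -0.3518] 225.63156127929688
rim only (array([ 0.37887303, -0.35133023]), np.float64(260.3896179199219))
rim only (array([0.45824262, 0.00445354]), np.float64(284.5799560546875))
knob (array([ 0.46933395, -0.16876042]), np.float64(90.40880584716797))
big [ 0.4659 -0.1694] 130.9167938232422
medium [ 0.4652 -0.1689] 102.9718246459961
small [ 0.4653 -0.1682] 114.15001678466797
tiny [ 0.467 -0.169] 112.604736328125
stack mask [ 0.46786745 -0.16914413] 122.86274509803923 10039
```

Request:
send_rows:
  deltas:
    - {"tx":-0.05,"ty":0,"tz":0.6,"roll":0,"claw":90}
    - {"tx":0,"ty":0,"tz":0.8,"roll":0,"claw":90}
    - {"tx":0,"ty":0,"tz":0.8,"roll":0,"claw":90}
    - {"tx":0,"ty":0,"tz":0.4,"roll":0,"claw":90}
    - {"tx":0,"ty":0,"tz":0.2,"roll":0,"claw":90}
    - {"tx":0,"ty":0,"tz":0,"roll":0,"claw":255}
    - {"tx":0,"ty":0,"tz":0,"roll":0,"claw":255}
    - {"tx":0,"ty":0,"tz":0,"roll":0,"claw":255}

```text
t: 2.9
eef_pos: [0.4659, -0.1699, 0.1307]
eef_rot: [1.0, -0.0, 0.001, 0.001]
force: [0.4, -1.9, 0.7]
grip_width: 0.0235
grip_force: 58.7
```

Request:
send_rows:
  deltas:
    - {"tx":0,"ty":0,"tz":-0.2,"roll":0,"claw":255}
    - {"tx":0,"ty":0,"tz":-0.5,"roll":0,"claw":255}
    - {"tx":0,"ty":0,"tz":-0.7,"roll":0,"claw":255}
    - {"tx":0,"ty":-0.4,"tz":-0.4,"roll":0,"claw":255}
    - {"tx":-0.05,"ty":-0.8,"tz":0,"roll":0,"claw":255}
    - {"tx":-0.05,"ty":-0.9,"tz":0,"roll":0,"claw":255}
    - {"tx":-0.05,"ty":-0.9,"tz":0,"roll":0,"claw":255}
    - {"tx":0,"ty":-0.4,"tz":0,"roll":0,"claw":255}

```text
t: 3.9
eef_pos: [0.4575, 0.0034, 0.2208]
eef_rot: [1.0, 0.002, 0.001, -0.0]
force: [0.5, -0.9, -0.8]
grip_width: 0.0234
grip_force: 58.9
```

```bash
python3 - <<'E'
from h import *
from cell import readout,eyes
s=readout.sense(); m=eyes.camera_model('wrist'); im=eyes.camera('wrist')[:,:,::-1].copy(); cv2.imwrite('pics/w2.png',im)
sc=eyes.camera('scene')[:,:,::-1]; cv2.imwrite('pics/s2.png',sc)
print(s['t'],s['eef_pos'].round(4),s['eef_rot'].round(4),s['grip_width'],s['force'])
sc=cv2.resize(sc[120:280,200:440],None,fx=2.5,fy=2.5,interpolation=cv2.INTER_CUBIC)
cv2.imwrite('pics/c2.png',np.vstack([cv2.resize(im,(480,300)), cv2.resize(sc,(480,300))]))
for n,p in {'big':(.466,.172),'tiny':(.459,.005)}.items():
    v,e=edgefit(im,m,jar_rings(n),p,.012); print(n,v.round(4),e)
E
```

```text
3.9 [0.4575 0.0034 0.2208] [ 1.0e+00  1.7e-03  6.0e-04 -1.0e-04] 0.023362477965109197 [ 0.50382103 -0.87277162 -0.84768668]
big [0.4651 0.1736] 254.684326171875
tiny [0.4589 0.0069] 162.8072967529297
```

View pics/c2.png

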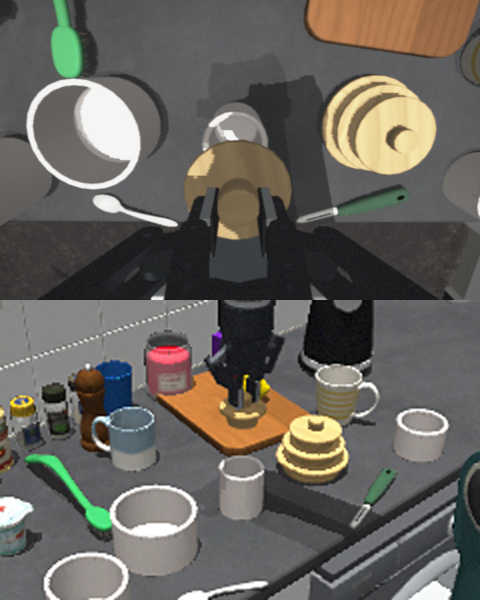

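The wrist image shows the lid held level over the tiny jar, with the knob between the pads. The remaining three-lid stack stands undisturbed. I'll fit the held lid's centre relative to the tool.

```bash
python3 - <<'E'
from h import *
from cell import eyes
m=eyes.camera_model('wrist'); im=cv2.imread('pics/w2.png')
def ringsLid(x,y): 
    return [[circ(x,y,.2061,.035),circ(x,y,.1991,.035)]]
print(edgefit(im,m,ringsLid,(.4575,.0034),.009))
h=lambda x,y:[[circ(x,y,.2061,.035)[15:45][:,:]*1]] 
print('stack next',edgefit(im,m,lambda x,y:[[circ(x,y,.106,.013)]],(.467,-.169),.009), edgefit(im,m,lambda x,y:[[circ(x,y,.087,.044)]],(.467,-.169),.009))
E
```

```text
(array([0.45995517, 0.00408489]), np.float64(83.48016357421875))
stack next (array([ 0.46826519, -0.16527945]), np.float64(96.76258850097656)) (array([ 0.46784642, -0.16593122]), np.float64(145.6041717529297))
```

Request:
send_rows:
  deltas:
    - {"tx":-0.03,"ty":-0.03,"tz":0.4,"roll":0,"claw":255}
    - {"tx":0,"ty":0,"tz":0.7,"roll":0,"claw":255}
    - {"tx":0,"ty":0,"tz":0.5,"roll":0,"claw":255}
    - {"tx":0,"ty":0,"tz":0.15,"roll":0,"claw":255}
    - {"tx":0,"ty":0,"tz":0.15,"roll":0,"claw":255}

```text
t: 4.62
eef_pos: [0.457, 0.0015, 0.1252]
eef_rot: [1.0, -0.001, 0.001, 0.0]
force: [0.2, 0.1, -0.5]
grip_width: 0.0237
grip_force: 58.9
```

Request:
send_rows:
  deltas:
    - {"tx":0,"ty":0,"tz":0.1,"roll":0,"claw":255}
    - {"tx":0,"ty":0,"tz":0.1,"roll":0,"claw":255}
    - {"tx":0,"ty":0,"tz":0.06,"roll":0,"claw":255}

```text
t: 5.0
eef_pos: [0.4568, 0.0023, 0.1119]
eef_rot: [1.0, -0.0, 0.001, -0.0]
force: [0.7, 0.9, 0.7]
grip_width: 0.0232
grip_force: 59.0
```

Request:
send_rows:
  deltas:
    - {"tx":0,"ty":0,"tz":0.04,"roll":0,"claw":255}
    - {"tx":0,"ty":0,"tz":0.04,"roll":0,"claw":255}

```text
t: 5.25
eef_pos: [0.4578, 0.0023, 0.1102]
eef_rot: [1.0, 0.0, 0.001, 0.001]
force: [-8.0, 0.9, 39.4]
grip_width: 0.0234
grip_force: 62.9
```

Request:
send_rows:
  deltas:
    - {"tx":0,"ty":0,"tz":-0.05,"roll":0,"claw":255}
    - {"tx":0,"ty":0,"tz":0,"roll":0,"claw":90}
    - {"tx":0,"ty":0,"tz":0,"roll":0,"claw":90}
    - {"tx":0,"ty":0,"tz":-0.3,"roll":0,"claw":90}
    - {"tx":0,"ty":0,"tz":-0.8,"roll":0,"claw":90}
    - {"tx":0,"ty":0.5,"tz":-0.8,"roll":0,"claw":90}
    - {"tx":0,"ty":0.6,"tz":-0.5,"roll":0,"claw":90}
    - {"tx":0,"ty":0,"tz":0,"roll":0,"claw":90}

```text
t: 6.25
eef_pos: [0.4575, -0.0551, 0.2329]
eef_rot: [1.0, -0.002, 0.002, 0.001]
force: [0.5, -0.4, -0.4]
grip_width: 0.0549
grip_force: 0.0
```

```bash
python3 - <<'E'
from h import *
from cell import readout,eyes
s=readout.sense(); m=eyes.camera_model('wrist'); im=eyes.camera('wrist')[:,:,::-1].copy(); cv2.imwrite('pics/w3.png',im)
sc=eyes.camera('scene')[:,:,::-1]
print(s['t'],s['eef_pos'].round(4),s['grip_width'],s['force'])
sc=cv2.resize(sc[120:280,200:440],None,fx=2.5,fy=2.5,interpolation=cv2.INTER_CUBIC)
cv2.imwrite('pics/c3.png',np.vstack([cv2.resize(im,(480,300)), cv2.resize(sc,(480,300))]))
for z in(.092,.095,.098): print('tiny lid',z,edgefit(im,m,lambda x,y:[[circ(x,y,z,.035)]],(.459,.005),.009))
print('next',edgefit(im,m,lambda x,y:[[circ(x,y,.106,.013)]],(.467,-.167),.009), edgefit(im,m,lambda x,y:[[circ(x,y,.087,.044)]],(.467,-.167),.009))
E
```

```text
6.25 [ 0.4575 -0.0551  0.2329] 0.05487235788598835 [ 0.53757959 -0.44592637 -0.3630674 ]
tiny lid 0.092 (array([0.45835305, 0.00432868]), np.float64(142.50035095214844))
tiny lid 0.095 (array([0.45953214, 0.00401445]), np.float64(142.72866821289062))
tiny lid 0.098 (array([0.46020547, 0.00343816]), np.float64(141.95594787597656))
next (array([ 0.47159176, -0.16124524]), np.float64(106.20567321777344)) (array([ 0.46716259, -0.16780793]), np.float64(126.67804718017578))
```

View pics/c3.png

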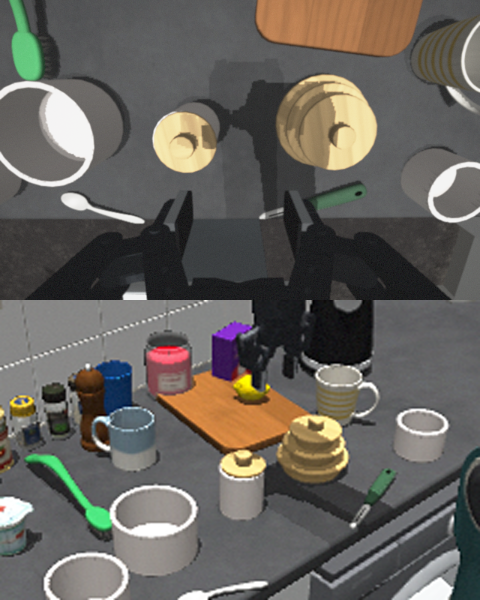

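The tiny lid sits level on its jar, and the rest of the stack is intact. Next is the small lid.

Request:
send_rows:
  deltas:
    - {"tx":0.05,"ty":0.6,"tz":0,"roll":0,"claw":90}
    - {"tx":0.1,"ty":0.9,"tz":0,"roll":0,"claw":90}
    - {"tx":0.05,"ty":0.75,"tz":0.3,"roll":0,"claw":90}
    - {"tx":0,"ty":0,"tz":0.8,"roll":0,"claw":90}
    - {"tx":0,"ty":0,"tz":0.8,"roll":0,"claw":90}
    - {"tx":0,"ty":0,"tz":0.5,"roll":0,"claw":90}
    - {"tx":0,"ty":0,"tz":0.2,"roll":0,"claw":90}
    - {"tx":0,"ty":0,"tz":0,"roll":0,"claw":90}

```text
t: 7.35
eef_pos: [0.466, -0.1645, 0.0997]
eef_rot: [1.0, 0.0, -0.001, -0.0]
force: [-0.2, 0.2, -0.1]
grip_width: 0.0553
grip_force: 0.0
```

Request:
send_rows:
  deltas:
    - {"tx":0,"ty":0,"tz":0,"roll":0,"claw":255}
    - {"tx":0,"ty":0,"tz":0,"roll":0,"claw":255}
    - {"tx":0,"ty":0,"tz":0,"roll":0,"claw":255}

```text
t: 7.72
eef_pos: [0.467, -0.1655, 0.1013]
eef_rot: [1.0, -0.0, 0.001, 0.0]
force: [-1.0, -0.0, 4.3]
grip_width: 0.0236
grip_force: 58.6
```

Request:
send_rows:
  deltas:
    - {"tx":0,"ty":0,"tz":-0.2,"roll":0,"claw":255}
    - {"tx":0,"ty":0,"tz":-0.6,"roll":0,"claw":255}
    - {"tx":-0.1,"ty":0.2,"tz":-0.7,"roll":0,"claw":255}
    - {"tx":-0.4,"ty":0.8,"tz":-0.5,"roll":0,"claw":255}
    - {"tx":-0.4,"ty":0.9,"tz":0,"roll":0,"claw":255}
    - {"tx":-0.4,"ty":0.9,"tz":0,"roll":0,"claw":255}
    - {"tx":-0.36,"ty":0.7,"tz":0,"roll":0,"claw":255}
    - {"tx":-0.1,"ty":0.2,"tz":0,"roll":0,"claw":255}

```text
t: 8.72
eef_pos: [0.3762, -0.3528, 0.2006]
eef_rot: [1.0, -0.003, -0.0, 0.0]
force: [0.4, 0.3, -0.6]
grip_width: 0.0234
grip_force: 59.0
```

```bash
cat >> h.py <<'E'
def look(tag,off,lid,jars,view=True):
    """off: TCP z minus plate-top z for the held lid"""
    from cell import readout,eyes
    s=readout.sense(); m=eyes.camera_model('wrist'); im=eyes.camera('wrist')[:,:,::-1].copy(); cv2.imwrite(f'pics/w{tag}.png',im)
    p=s['eef_pos']; print(s['t'],p.round(4),s['eef_rot'].round(3),s['grip_width'],s['force'].round(1))
    if lid:
        z=p[2]-off; r=LID[lid]
        v,e=edgefit(im,m,lambda x,y:[[circ(x,y,z,r),circ(x,y,z-.007,r)]],p[:2],.009); print('lid',lid,v.round(4),e,'rel tool',(v-p[:2]).round(4))
    for n,q in jars.items():
        v,e=edgefit(im,m,jar_rings(n),q,.012); print(n,v.round(4),e)
        r,h=J[n]; v,e=edgefit(im,m,lambda x,y:[[circ(x,y,h,r)],[circ(x,y,h,r-.006)]],q,.012); print(n,'rim',v.round(4),e)
E
python3 -c "
from h import *
look(4,.0143,'small',{'small':(.380,-.350)})"
```

```text
8.725 [ 0.3762 -0.3528  0.2006] [ 1.    -0.003 -0.     0.   ] 0.023404986887379086 [ 0.4  0.3 -0.6]
lid small [ 0.3756 -0.3532] 80.2944564819336 rel tool [-0.0006 -0.0004]
small [ 0.3804 -0.3503] 142.03298950195312
small rim [ 0.3819 -0.35  ] 144.94097900390625
```

View pics/w4.png

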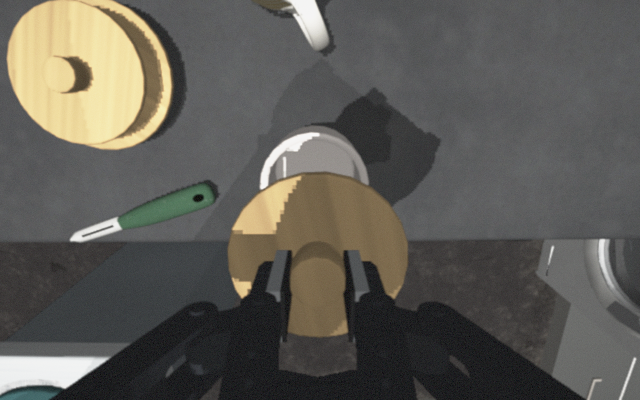

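The small lid is held with its plate spanning columns 228–408. The jar rim behind it spans 260–369, centred at about 314, so I'll shift about 4 mm in x and 3 mm in y.

Request:
send_rows:
  deltas:
    - {"tx":0.09,"ty":-0.06,"tz":0.4,"roll":0,"claw":255}
    - {"tx":0,"ty":0,"tz":0.7,"roll":0,"claw":255}
    - {"tx":0,"ty":0,"tz":0.6,"roll":0,"claw":255}
    - {"tx":0,"ty":0,"tz":0.15,"roll":0,"claw":255}
    - {"tx":0,"ty":0,"tz":0.1,"roll":0,"claw":255}

```text
t: 9.4
eef_pos: [0.3835, -0.3469, 0.1031]
eef_rot: [1.0, 0.0, 0.0, 0.0]
force: [0.5, -0.6, -0.5]
grip_width: 0.0237
grip_force: 59.0
```

Request:
send_rows:
  deltas:
    - {"tx":0,"ty":0,"tz":0.1,"roll":0,"claw":255}
    - {"tx":0,"ty":0,"tz":0.1,"roll":0,"claw":255}
    - {"tx":0,"ty":0,"tz":0.06,"roll":0,"claw":255}

```text
t: 9.78
eef_pos: [0.3828, -0.3476, 0.0899]
eef_rot: [1.0, -0.0, 0.0, 0.0]
force: [-0.5, -0.6, 0.3]
grip_width: 0.0236
grip_force: 59.0
```

Request:
send_rows:
  deltas:
    - {"tx":0,"ty":0,"tz":0.04,"roll":0,"claw":255}
    - {"tx":0,"ty":0,"tz":0.03,"roll":0,"claw":255}

```text
t: 10.02
eef_pos: [0.3827, -0.348, 0.088]
eef_rot: [1.0, -0.0, -0.0, 0.0]
force: [-6.4, 3.3, 25.3]
grip_width: 0.0236
grip_force: 61.4
```

Request:
send_rows:
  deltas:
    - {"tx":0,"ty":0,"tz":-0.03,"roll":0,"claw":255}
    - {"tx":0,"ty":0,"tz":0,"roll":0,"claw":90}
    - {"tx":0,"ty":0,"tz":0,"roll":0,"claw":90}
    - {"tx":0,"ty":0,"tz":-0.3,"roll":0,"claw":90}
    - {"tx":0,"ty":0,"tz":-0.8,"roll":0,"claw":90}
    - {"tx":0.4,"ty":-0.8,"tz":-0.7,"roll":0,"claw":90}
    - {"tx":0.4,"ty":-0.9,"tz":-0.6,"roll":0,"claw":90}
    - {"tx":0.2,"ty":-0.4,"tz":0,"roll":0,"claw":90}

```text
t: 11.02
eef_pos: [0.4355, -0.2403, 0.2114]
eef_rot: [1.0, 0.002, 0.003, 0.001]
force: [0.3, -0.1, 0.3]
grip_width: 0.0552
grip_force: 0.0
```

```bash
cat >> h.py <<'E'
def look2(tag,nxt,znext,p0):
    from cell import readout,eyes
    s=readout.sense(); m=eyes.camera_model('wrist'); im=eyes.camera('wrist')[:,:,::-1].copy(); cv2.imwrite(f'pics/w{tag}.png',im)
    sc=eyes.camera('scene')[:,:,::-1]; p=s['eef_pos']; print(s['t'],p.round(4),s['grip_width'],s['force'].round(1))
    sc=cv2.resize(sc[120:310,200:440],None,fx=2,fy=2,interpolation=cv2.INTER_CUBIC)
    cv2.imwrite(f'pics/c{tag}.png',np.vstack([cv2.resize(im,(480,300)),cv2.resize(sc,(480,300))]))
    r=LID[nxt]; print('next plate',edgefit(im,m,lambda x,y:[[circ(x,y,znext,r)]],p0,.009),'knob',edgefit(im,m,lambda x,y:[[circ(x,y,znext+.019,.013)]],p0,.009))
E
python3 -c "
from h import *
look2(5,'medium',.058,(.467,-.168))"
```

```text
11.025 [ 0.4355 -0.2403  0.2114] 0.0551599766837073 [ 0.3 -0.1  0.3]
next plate (array([ 0.46957718, -0.16621928]), np.float64(133.346923828125)) knob (array([ 0.4720368, -0.1716511]), np.float64(104.00082397460938))
```

View pics/c5.png

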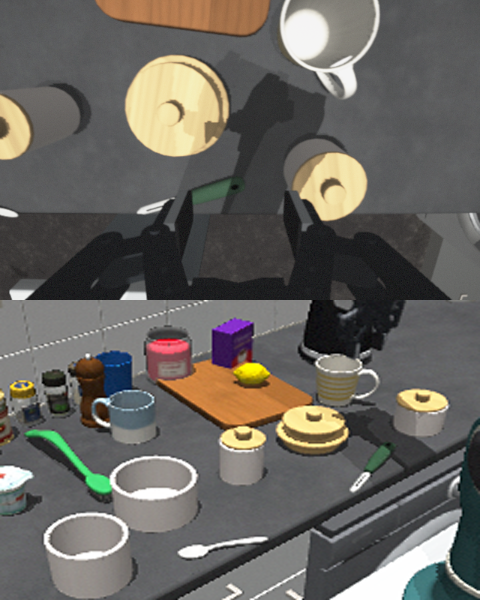

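The small lid is level on its jar and the mug hasn't moved. Next is the medium lid.

Request:
send_rows:
  deltas:
    - {"tx":0.3,"ty":-0.6,"tz":0,"roll":0,"claw":90}
    - {"tx":0.3,"ty":-0.7,"tz":0.1,"roll":0,"claw":90}
    - {"tx":0.06,"ty":-0.16,"tz":0.7,"roll":0,"claw":90}
    - {"tx":0,"ty":0,"tz":0.9,"roll":0,"claw":90}
    - {"tx":0,"ty":0,"tz":0.7,"roll":0,"claw":90}
    - {"tx":0,"ty":0,"tz":0.3,"roll":0,"claw":90}
    - {"tx":0,"ty":0,"tz":0.08,"roll":0,"claw":90}
    - {"tx":0,"ty":0,"tz":0,"roll":0,"claw":90}

```text
t: 12.12
eef_pos: [0.4663, -0.1699, 0.0696]
eef_rot: [1.0, -0.0, 0.001, 0.0]
force: [0.1, -0.0, 0.2]
grip_width: 0.0554
grip_force: 0.0
```

Request:
send_rows:
  deltas:
    - {"tx":0,"ty":0,"tz":0,"roll":0,"claw":255}
    - {"tx":0,"ty":0,"tz":0,"roll":0,"claw":255}
    - {"tx":0,"ty":0,"tz":0,"roll":0,"claw":255}

```text
t: 12.5
eef_pos: [0.4665, -0.1699, 0.0698]
eef_rot: [1.0, -0.0, 0.001, 0.001]
force: [-0.2, -0.1, 6.3]
grip_width: 0.0233
grip_force: 58.7
```

Request:
send_rows:
  deltas:
    - {"tx":0,"ty":0,"tz":-0.2,"roll":0,"claw":255}
    - {"tx":0,"ty":0,"tz":-0.7,"roll":0,"claw":255}
    - {"tx":0,"ty":0,"tz":-1.0,"roll":0,"claw":255}
    - {"tx":0,"ty":-0.4,"tz":-0.7,"roll":0,"claw":255}
    - {"tx":0,"ty":-0.8,"tz":0,"roll":0,"claw":255}
    - {"tx":0,"ty":-1.0,"tz":0,"roll":0,"claw":255}
    - {"tx":0,"ty":-1.0,"tz":0,"roll":0,"claw":255}
    - {"tx":0,"ty":-1.0,"tz":0,"roll":0,"claw":255}

```text
t: 13.5
eef_pos: [0.4654, 0.0421, 0.1993]
eef_rot: [1.0, -0.0, 0.0, 0.0]
force: [0.8, -0.5, -1.2]
grip_width: 0.0237
grip_force: 59.1
```

Request:
send_rows:
  deltas:
    - {"tx":-0.1,"ty":-1.0,"tz":0,"roll":0,"claw":255}
    - {"tx":-0.2,"ty":-1.0,"tz":0,"roll":0,"claw":255}
    - {"tx":-0.3,"ty":-1.0,"tz":0,"roll":0,"claw":255}
    - {"tx":-0.3,"ty":-1.0,"tz":0,"roll":0,"claw":255}
    - {"tx":-0.3,"ty":-0.9,"tz":0,"roll":0,"claw":255}
    - {"tx":-0.2,"ty":-0.6,"tz":0,"roll":0,"claw":255}
    - {"tx":-0.05,"ty":-0.3,"tz":0,"roll":0,"claw":255}
    - {"tx":0,"ty":0,"tz":0,"roll":0,"claw":255}

```text
t: 14.5
eef_pos: [0.3934, 0.3308, 0.1988]
eef_rot: [1.0, 0.0, -0.0, 0.0]
force: [0.2, 0.0, -1.5]
grip_width: 0.024
grip_force: 59.1
```

```bash
python3 -c "
from h import *
look(6,.0130,'medium',{'medium':(.393,.333),'big':(.465,.173)})"
```

```text
14.5 [0.3934 0.3308 0.1988] [ 1.  0. -0.  0.] 0.02396006463313106 [ 0.2  0.  -1.5]
lid medium [0.3954 0.3313] 111.57029724121094 rel tool [0.002  0.0005]
medium [0.3907 0.3345] 105.12301635742188
medium rim [0.3982 0.3338] 107.82428741455078
big [0.4649 0.1715] 242.28506469726562
big rim [0.4649 0.1719] 266.82177734375
```

View pics/w6.png

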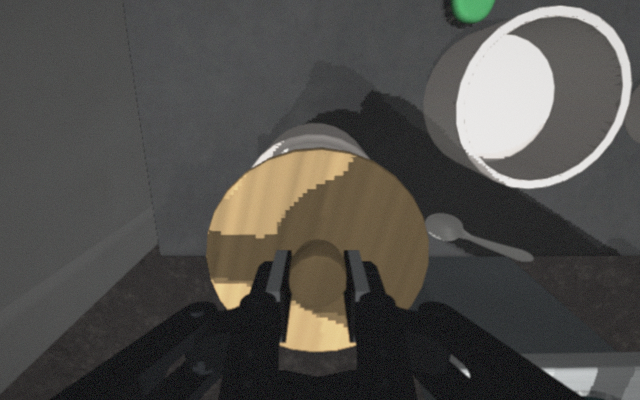

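The lid is held level with its centre at about column 318. A sliver of the jar rim shows behind it, centred at about column 312, so the offset is small.

Request:
send_rows:
  deltas:
    - {"tx":-0.06,"ty":-0.05,"tz":0.3,"roll":0,"claw":255}
    - {"tx":0,"ty":0,"tz":0.5,"roll":0,"claw":255}
    - {"tx":0,"ty":0,"tz":0.3,"roll":0,"claw":255}
    - {"tx":0,"ty":0,"tz":0.15,"roll":0,"claw":255}
    - {"tx":0,"ty":0,"tz":0.1,"roll":0,"claw":255}

```text
t: 15.18
eef_pos: [0.3906, 0.333, 0.1309]
eef_rot: [1.0, -0.0, -0.0, 0.0]
force: [-0.2, -0.8, -1.0]
grip_width: 0.0238
grip_force: 59.1
```

Request:
send_rows:
  deltas:
    - {"tx":0,"ty":0,"tz":0.1,"roll":0,"claw":255}
    - {"tx":0,"ty":0,"tz":0.08,"roll":0,"claw":255}
    - {"tx":0,"ty":0,"tz":0.05,"roll":0,"claw":255}

```text
t: 15.55
eef_pos: [0.3905, 0.3332, 0.1197]
eef_rot: [1.0, -0.0, 0.0, -0.0]
force: [-0.4, 0.1, -1.3]
grip_width: 0.0235
grip_force: 59.1
```

Request:
send_rows:
  deltas:
    - {"tx":0,"ty":0,"tz":0.04,"roll":0,"claw":255}
    - {"tx":0,"ty":0,"tz":0.03,"roll":0,"claw":255}

```text
t: 15.8
eef_pos: [0.3905, 0.3331, 0.1162]
eef_rot: [1.0, -0.0, 0.0, -0.0]
force: [-0.1, -1.1, -0.6]
grip_width: 0.0238
grip_force: 59.1
```

Request:
send_rows:
  deltas:
    - {"tx":0,"ty":0,"tz":0.03,"roll":0,"claw":255}
    - {"tx":0,"ty":0,"tz":0.02,"roll":0,"claw":255}

```text
t: 16.05
eef_pos: [0.3905, 0.3332, 0.1154]
eef_rot: [1.0, -0.0, 0.0, 0.0]
force: [-5.5, -5.7, 21.4]
grip_width: 0.0239
grip_force: 61.4
```

Request:
send_rows:
  deltas:
    - {"tx":0,"ty":0,"tz":-0.03,"roll":0,"claw":255}
    - {"tx":0,"ty":0,"tz":0,"roll":0,"claw":90}
    - {"tx":0,"ty":0,"tz":0,"roll":0,"claw":90}
    - {"tx":0,"ty":0,"tz":-0.3,"roll":0,"claw":90}
    - {"tx":0,"ty":0,"tz":-0.8,"roll":0,"claw":90}
    - {"tx":0.3,"ty":0.8,"tz":-0.7,"roll":0,"claw":90}
    - {"tx":0.3,"ty":0.9,"tz":-0.3,"roll":0,"claw":90}
    - {"tx":0.3,"ty":0.9,"tz":0,"roll":0,"claw":90}

```text
t: 17.05
eef_pos: [0.4367, 0.2024, 0.2228]
eef_rot: [1.0, 0.0, 0.002, -0.001]
force: [0.6, -0.0, -0.1]
grip_width: 0.0554
grip_force: 0.0
```

```bash
python3 -c "
from h import *
look(7,0,None,{'big':(.465,.172)})
from cell import eyes
sc=eyes.camera('scene')[:,:,::-1]
cv2.imwrite('pics/c7.png',np.vstack([cv2.resize(cv2.imread('pics/w7.png'),(480,300)),cv2.resize(sc[120:310,200:440],(480,300),interpolation=cv2.INTER_CUBIC)]))"
```

```text
17.05 [0.4367 0.2024 0.2228] [ 1.     0.     0.002 -0.001] 0.05544389908127944 [ 0.6 -0.  -0.1]
big [0.466  0.1705] 286.7686767578125
big rim [0.466  0.1705] 286.7686767578125
```

View pics/c7.png

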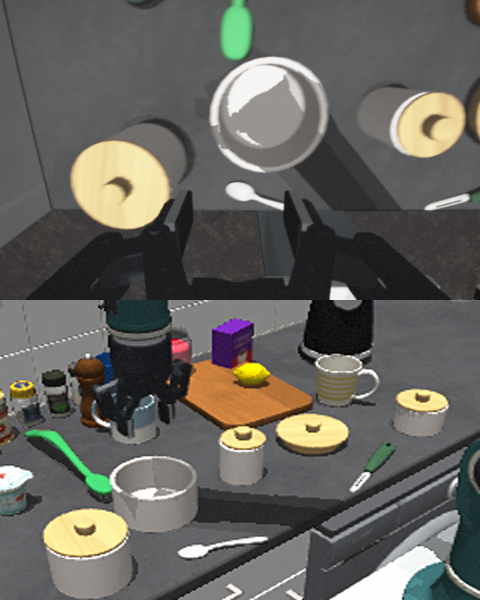

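The medium lid looks level and the big jar stands open at about (268,113) in the upper half. The tiny lid shows a pale crescent at its left edge, so I'll zoom in on it.

```bash
python3 -c "
import cv2,numpy as np
from cell import eyes
from h import proj
w=cv2.imread('pics/w7.png')[110:220,470:640]; s=eyes.camera('scene')[:,:,::-1][185:250,290:350]
t=eyes.camera('top')[:,:,::-1]
cv2.imwrite('pics/z7.png',np.hstack([cv2.resize(w,(400,260),interpolation=cv2.INTER_CUBIC),cv2.resize(s,(380,260),interpolation=cv2.INTER_CUBIC)]))"
```

```text
(no output)
```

View pics/z7.png

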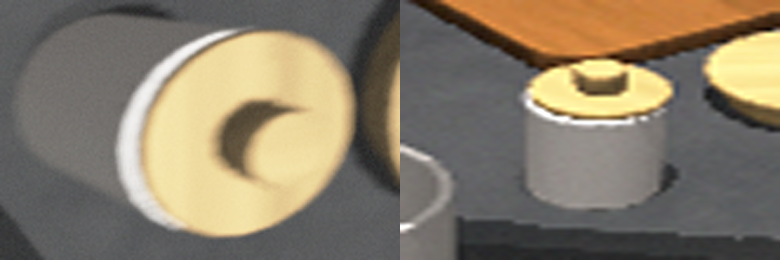

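```bash
python3 - <<'E'
from h import *
from cell import eyes
M={'w':eyes.camera_model('wrist'),'s':eyes.camera_model('scene'),'t':eyes.camera_model('top')}
I={'w':cv2.imread('pics/w7.png'),'s':eyes.camera('scene')[:,:,::-1].copy(),'t':eyes.camera('top')[:,:,::-1].copy()}
def wood(im):
    h=cv2.cvtColor(im,cv2.COLOR_BGR2HSV); return ((h[:,:,0]>10)&(h[:,:,0]<35)&(h[:,:,1]>70)&(h[:,:,2]>60)).astype(np.uint8)
for name,(jx,jy,zt,r) in {'tiny':(.4585,.005,.095,.035),'medium':(.392,.334,.103,.053),'small':(.3805,-.35,.073,.044)}.items():
  for c in M:
    if c=='w' and name=='small': continue
    p=proj(M[c],circ(jx,jy,zt,r+.012)); x0,y0=p.min(0).astype(int); x1,y1=p.max(0).astype(int)
    k=wood(I[c]); q=np.zeros_like(k); cv2.fillConvexPoly(q,p.round().astype(np.int32),1); k&=q
    n,lab,st,_=cv2.connectedComponentsWithStats(k)
    k=(lab==1+st[1:,4].argmax()).astype(np.uint8); cs,_=cv2.findContours(k,0,1); hull=cv2.convexHull(cs[0])
    el=cv2.fitEllipse(hull)
    pr=[cv2.fitEllipse(proj(M[c],circ(jx,jy,zt,r)).astype(np.float32)),cv2.fitEllipse(proj(M[c],circ(jx,jy,zt-.009,r)).astype(np.float32))]
    f=lambda e:[np.round(v,1) for v in (*e[0],*e[1],e[2])]
    print(name,c,'meas',f(el),'pred',f(pr[0]))
E
```

```text
tiny w meas [np.float64(574.9), np.float64(165.7), np.float64(78.9), np.float64(98.0), np.float64(52.0)] pred [np.float64(571.4), np.float64(166.1), np.float64(78.8), np.float64(98.2), np.float64(47.1)]
tiny s meas [np.float64(321.2), np.float64(205.8), np.float64(18.0), np.float64(22.9), np.float64(90.9)] pred [np.float64(321.6), np.float64(206.7), np.float64(13.4), np.float64(22.8), np.float64(91.3)]
tiny t meas [np.float64(321.0), np.float64(200.0), np.float64(8.6), np.float64(18.2), np.float64(9.2)] pred [np.float64(310.9), np.float64(198.6), np.float64(27.5), np.float64(27.8), np.float64(93.1)]
medium w meas [np.float64(159.7), np.float64(245.9), np.float64(116.3), np.float64(134.8), np.float64(114.9)] pred [np.float64(155.8), np.float64(247.8), np.float64(113.5), np.float64(135.5), np.float64(118.8)]
medium s meas [np.float64(242.2), np.float64(267.1), np.float64(30.2), np.float64(42.7), np.float64(80.0)] pred [np.float64(242.8), np.float64(266.5), np.float64(29.2), np.float64(43.0), np.float64(80.0)]Traceback (most recent call last):
  File "<stdin>", line 13, in <module>
ValueError: attempt to get argmax of an empty sequence
```

```bash
python3 - <<'E'
from h import *
from cell import eyes
from scipy.optimize import differential_evolution as DE
m=eyes.camera_model('wrist'); im=cv2.imread('pics/w7.png')
g=cv2.GaussianBlur(im,(0,0),.7).astype(np.float32)
G=np.minimum(np.sqrt(sum(cv2.Sobel(g[:,:,k],cv2.CV_32F,1,0)**2+cv2.Sobel(g[:,:,k],cv2.CV_32F,0,1)**2 for k in range(3))),200)
for name,(jx,jy,zt,r) in {'tiny':(.4585,.005,.095,.035),'medium':(.392,.334,.103,.053)}.items():
    def f(p):
        c=circ(0,0,0,r); P=c.copy(); P[:,2]=zt+p[2]*c[:,0]+p[3]*c[:,1]; P[:,0]+=p[0]; P[:,1]+=p[1]
        q=proj(m,P).astype(np.float32); return -cv2.remap(G,q[:,0].copy(),q[:,1].copy(),cv2.INTER_LINEAR).mean()
    o=DE(f,[(jx-.007,jx+.007),(jy-.007,jy+.007),(-.15,.15),(-.15,.15)],seed=1,tol=1e-6)
    lv=DE(lambda p:f([*p,0,0]),[(jx-.007,jx+.007),(jy-.007,jy+.007)],seed=1,tol=1e-6)
    print(name,o.x.round(4),o.fun,'deg',np.degrees(o.x[2:]).round(1),'level',lv.x.round(4),lv.fun)
E
```

```text
tiny [ 0.4586  0.0089 -0.0099 -0.1498] -197.29222106933594 deg [-0.6 -8.6] level [0.4585 0.0057] -188.78643798828125
medium [ 0.3921  0.3332 -0.0044 -0.001 ] -192.45948791503906 deg [-0.3 -0.1] level [0.392  0.3332] -192.23023986816406
```

The medium lid fits as level. The tiny lid is ambiguous from this side, so I'll look at it from the other side on the way to the stack.

Request:
send_rows:
  deltas:
    - {"tx":0,"ty":0.6,"tz":0,"roll":0,"claw":90}
    - {"tx":0,"ty":1.0,"tz":0,"roll":0,"claw":90}
    - {"tx":0,"ty":1.0,"tz":0,"roll":0,"claw":90}
    - {"tx":0,"ty":1.0,"tz":0,"roll":0,"claw":90}
    - {"tx":0,"ty":1.0,"tz":0,"roll":0,"claw":90}
    - {"tx":0,"ty":1.0,"tz":0,"roll":0,"claw":90}
    - {"tx":0,"ty":0.8,"tz":0,"roll":0,"claw":90}
    - {"tx":0,"ty":0.2,"tz":0,"roll":0,"claw":90}

```text
t: 18.35
eef_pos: [0.4355, -0.128, 0.2203]
eef_rot: [1.0, -0.001, -0.0, 0.0]
force: [-0.1, 0.4, 0.1]
grip_width: 0.0552
grip_force: 0.0
```

```bash
python3 - <<'E'
from h import *
from cell import eyes
look(8,0,None,{})
m=eyes.camera_model('wrist'); im=cv2.imread('pics/w8.png')
p=proj(m,[[.4585,.005,.095]])[0].astype(int); print(p)
x0=max(0,p[0]-80);y0=max(0,p[1]-60); cv2.imwrite('pics/z8.png',cv2.resize(im[y0:y0+120,x0:x0+160],(800,600),interpolation=cv2.INTER_CUBIC)); print(x0,y0)
v=lambda z:edgefit(im,m,lambda x,y:[[circ(x,y,z,.062)]],(.469,-.168),.009)
print('big plate',v(.029),'knob',edgefit(im,m,lambda x,y:[[circ(x,y,.048,.013)]],(.469,-.168),.009))
E
```

```text
18.35 [ 0.4355 -0.128   0.2203] [ 1.    -0.001 -0.     0.   ] 0.05524292957278118 [-0.1  0.4  0.1]
[145 168]
65 108
big plate (array([ 0.46959973, -0.16784334]), np.float64(148.5998992919922)) knob (array([ 0.47043365, -0.16685831]), np.float64(60.42815017700195))
```

View pics/z8.png

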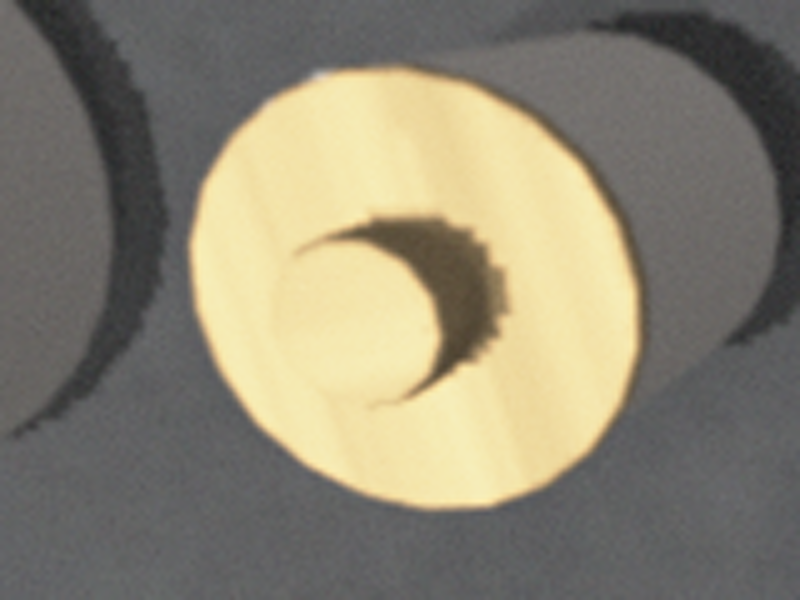

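```bash
cat > tilt.py <<'E'
from h import *
from scipy.optimize import differential_evolution as DE
def grad(im):
    g=cv2.GaussianBlur(im,(0,0),.7).astype(np.float32)
    return np.minimum(np.sqrt(sum(cv2.Sobel(g[:,:,k],cv2.CV_32F,1,0)**2+cv2.Sobel(g[:,:,k],cv2.CV_32F,0,1)**2 for k in range(3))),200)
def lidfit(views,c,zt,r,lvl=False,dz=.006):
    Gs=[(m,grad(im)) for m,im in views]
    def f(p):
        x,y,z,a,b=p[:5] if not lvl else (*p[:3],0,0); n=np.array([-a,-b,1]); n/=np.linalg.norm(n)
        u=np.cross([0,1,0],n); u/=np.linalg.norm(u); v=np.cross(n,u); o=np.array([x,y,z]); t=0
        for i,(m,G) in enumerate(Gs):
            s=np.array([*p[-2*len(Gs):][2*i:2*i+2],0])   # per-view shift: calibration
            for rr,h,w in((r,0,1),(.013,.019,.4)):
                P=o+s+h*n+rr*(np.cos(A)[:,None]*u+np.sin(A)[:,None]*v); q=proj(m,P).astype(np.float32)
                t-=w*cv2.remap(G,q[:,0].copy(),q[:,1].copy(),cv2.INTER_LINEAR).mean()
        return t
    B=[(c[0]-.006,c[0]+.006),(c[1]-.006,c[1]+.006),(zt-dz,zt+dz)]+([] if lvl else [(-.2,.2)]*2)+[(-.002,.002)]*2*len(Gs)
    o=DE(f,B,seed=1,tol=1e-5,maxiter=300); return o.x[:5].round(4),round(o.fun,1)
E
python3 - <<'E'
from tilt import *
from cell import eyes
m8=eyes.camera_model('wrist')
# model at w7: same orientation, camera moved with the tool
import copy
m7=copy.deepcopy(m8); d=np.array([.4367-.4355,.2024+.128,.2228-.2203]); m7['t']=np.array(m8['t'])-np.array(m8['R'])@d
v7=(m7,cv2.imread('pics/w7.png')); v8=(m8,cv2.imread('pics/w8.png'))
for n,vs in {'w7':[v7],'w8':[v8],'both':[v7,v8]}.items():
    for l in(0,1): print('tiny',n,l,*lidfit(vs,(.4585,.005),.095,.035,l,.004))
print('med w7',*lidfit([v7],(.392,.333),.103,.053,0,.004))
E
```

```text
tiny w7 0 [ 0.4588  0.0068  0.0954 -0.0831 -0.1903] -248.1Traceback (most recent call last):
    calc_energies = list(
        self._mapwrapper(self.func, parameters_pop[0:S])
    )
    return self.f(x, *self.args)
           ~~~~~~^^^^^^^^^^^^^^^
  File "tilt.py", line 9, in f
    x,y,z,a,b=p[:5] if not lvl else (*p[:3],0,0); n=np.array([-a,-b,1]); n/=np.linalg.norm(n)
                                                                         ^^^^^^^^^^^^^^^^^^^^
numpy._core._exceptions._UFuncOutputCastingError: Cannot cast ufunc 'divide' output from dtype('float64') to dtype('int64') with casting rule 'same_kind'

The above exception was the direct cause of the following exception:

Traceback (most recent call last):
  File "tilt.py", line 18, in lidfit
    o=DE(f,B,seed=1,tol=1e-5,maxiter=300); return o.x[:5].round(4),round(o.fun,1)
RuntimeError: The map-like callable must be of the form f(func, iterable), returning a sequence of numbers the same length as 'iterable'
```

```bash
sed -i 's/(\*p\[:3\],0,0)/(*p[:3],0.,0.)/' tilt.py
python3 - <<'E'
from tilt import *
from cell import eyes
import copy
m8=eyes.camera_model('wrist')
m7=copy.deepcopy(m8); d=np.array([.4367-.4355,.2024+.128,.2228-.2203]); m7['t']=np.array(m8['t'])-np.array(m8['R'])@d
v7=(m7,cv2.imread('pics/w7.png')); v8=(m8,cv2.imread('pics/w8.png'))
for n,vs in {'w7':[v7],'w8':[v8],'both':[v7,v8]}.items():
    for l in(0,1): print('tiny',n,l,*lidfit(vs,(.4585,.005),.095,.035,l,.006))
print('med w7',*lidfit([v7],(.392,.333),.103,.053,0,.006))
E
```

```text
tiny w7 0 [ 0.46    0.0047  0.0953 -0.0812 -0.1937] -248.2
tiny w7 1 [ 0.4615  0.0041  0.0959 -0.002  -0.0011] -227.0
tiny w8 0 [ 0.4607  0.0061  0.0915 -0.0043 -0.0041] -247.4
tiny w8 1 [0.4581 0.0028 0.0912 0.0007 0.0019] -247.3
tiny both 0 [ 0.4574  0.002   0.0922 -0.0053 -0.0177] -475.8
tiny both 1 [ 0.4605  0.0027  0.0936 -0.0011 -0.0015] -472.7
med w7 [0.3894 0.3322 0.097  0.0006 0.0779] -243.5
```

From this side the tiny lid fits as level, within 0.3°, and about 2 mm off-centre, which is within the plug's clearance. Next is the big lid.

Request:
send_rows:
  deltas:
    - {"tx":0.3,"ty":0.4,"tz":0.2,"roll":0,"claw":90}
    - {"tx":0.36,"ty":0.4,"tz":0.5,"roll":0,"claw":90}
    - {"tx":0,"ty":0,"tz":0.9,"roll":0,"claw":90}
    - {"tx":0,"ty":0,"tz":1.0,"roll":0,"claw":90}
    - {"tx":0,"ty":0,"tz":0.6,"roll":0,"claw":90}
    - {"tx":0,"ty":0,"tz":0.24,"roll":0,"claw":90}
    - {"tx":0,"ty":0,"tz":0.05,"roll":0,"claw":90}
    - {"tx":0,"ty":0,"tz":0,"roll":0,"claw":90}

```text
t: 19.4
eef_pos: [0.4693, -0.1666, 0.0468]
eef_rot: [1.0, 0.0, 0.001, 0.0]
force: [0.8, -0.4, 0.4]
grip_width: 0.0553
grip_force: 0.0
```

Request:
send_rows:
  deltas:
    - {"tx":0,"ty":0,"tz":0,"roll":0,"claw":255}
    - {"tx":0,"ty":0,"tz":0,"roll":0,"claw":255}
    - {"tx":0,"ty":0,"tz":0,"roll":0,"claw":255}

```text
t: 19.77
eef_pos: [0.469, -0.1669, 0.0469]
eef_rot: [1.0, -0.0, 0.001, 0.0]
force: [-1.1, 0.8, 5.5]
grip_width: 0.0229
grip_force: 58.5
```

Request:
send_rows:
  deltas:
    - {"tx":0,"ty":0,"tz":-0.2,"roll":0,"claw":255}
    - {"tx":0,"ty":0,"tz":-0.8,"roll":0,"claw":255}
    - {"tx":0,"ty":0,"tz":-1.0,"roll":0,"claw":255}
    - {"tx":0,"ty":-0.3,"tz":-1.0,"roll":0,"claw":255}
    - {"tx":0,"ty":-0.7,"tz":-0.2,"roll":0,"claw":255}
    - {"tx":0,"ty":-1.0,"tz":0,"roll":0,"claw":255}
    - {"tx":0,"ty":-1.0,"tz":0,"roll":0,"claw":255}
    - {"tx":0,"ty":-1.0,"tz":0,"roll":0,"claw":255}

```text
t: 20.78
eef_pos: [0.468, 0.0343, 0.2065]
eef_rot: [1.0, -0.0, 0.0, 0.0]
force: [0.9, 0.2, -1.2]
grip_width: 0.0235
grip_force: 59.2
```

Request:
send_rows:
  deltas:
    - {"tx":0,"ty":-1.0,"tz":0,"roll":0,"claw":255}
    - {"tx":-0.03,"ty":-1.0,"tz":0,"roll":0,"claw":255}
    - {"tx":-0.04,"ty":-0.6,"tz":0,"roll":0,"claw":255}
    - {"tx":0,"ty":-0.17,"tz":0,"roll":0,"claw":255}
    - {"tx":0,"ty":0,"tz":0,"roll":0,"claw":255}

```text
t: 21.4
eef_pos: [0.4649, 0.1709, 0.2059]
eef_rot: [1.0, -0.0, -0.0, 0.0]
force: [-0.1, -0.8, -1.1]
grip_width: 0.0231
grip_force: 59.2
```

```bash
python3 -c "
from h import *
look(9,.0155,'big',{'big':(.4655,.172)})"
```

```text
21.4 [0.4649 0.1709 0.2059] [ 1. -0. -0.  0.] 0.023085117012101825 [-0.1 -0.8 -1.1]
lid big [0.4642 0.1718] 71.47384643554688 rel tool [-0.0007  0.0009]
big [0.4609 0.1669] 105.76070404052734
big rim [0.467  0.1721] 108.31696319580078
```

View pics/w9.png

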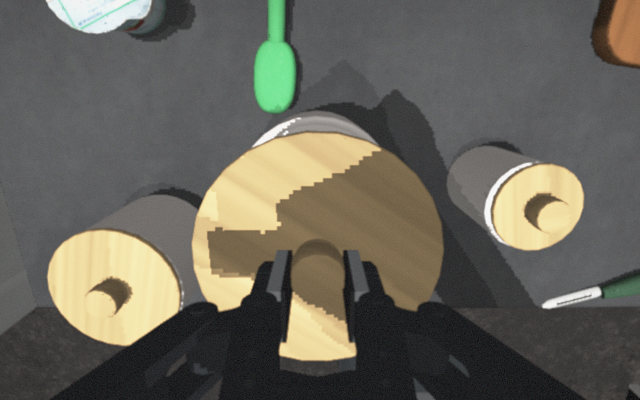

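The big lid (columns 192–444) and the jar sliver (252–382) are both centred at about column 318, so they are aligned. I'll lower it.

Request:
send_rows:
  deltas:
    - {"tx":0.02,"ty":0,"tz":0.4,"roll":0,"claw":255}
    - {"tx":0,"ty":0,"tz":0.6,"roll":0,"claw":255}
    - {"tx":0,"ty":0,"tz":0.3,"roll":0,"claw":255}
    - {"tx":0,"ty":0,"tz":0.15,"roll":0,"claw":255}
    - {"tx":0,"ty":0,"tz":0.1,"roll":0,"claw":255}

```text
t: 22.08
eef_pos: [0.4663, 0.1714, 0.1284]
eef_rot: [1.0, -0.0, 0.0, -0.0]
force: [0.1, -0.5, -0.7]
grip_width: 0.0232
grip_force: 59.2
```

Request:
send_rows:
  deltas:
    - {"tx":0,"ty":0,"tz":0.1,"roll":0,"claw":255}
    - {"tx":0,"ty":0,"tz":0.1,"roll":0,"claw":255}
    - {"tx":0,"ty":0,"tz":0.1,"roll":0,"claw":255}

```text
t: 22.45
eef_pos: [0.466, 0.1716, 0.1132]
eef_rot: [1.0, -0.0, 0.0, -0.0]
force: [-0.9, 0.2, -1.5]
grip_width: 0.0232
grip_force: 59.2
```

Request:
send_rows:
  deltas:
    - {"tx":0,"ty":0,"tz":0.06,"roll":0,"claw":255}
    - {"tx":0,"ty":0,"tz":0.04,"roll":0,"claw":255}

```text
t: 22.7
eef_pos: [0.4658, 0.1716, 0.1092]
eef_rot: [1.0, -0.0, -0.0, 0.0]
force: [-7.8, -2.5, 22.9]
grip_width: 0.0233
grip_force: 61.7
```

Request:
send_rows:
  deltas:
    - {"tx":0,"ty":0,"tz":-0.03,"roll":0,"claw":255}
    - {"tx":0,"ty":0,"tz":0,"roll":0,"claw":90}
    - {"tx":0,"ty":0,"tz":0,"roll":0,"claw":90}
    - {"tx":0,"ty":0,"tz":-0.3,"roll":0,"claw":90}
    - {"tx":0,"ty":0,"tz":-0.8,"roll":0,"claw":90}
    - {"tx":0,"ty":0.6,"tz":-0.9,"roll":0,"claw":90}
    - {"tx":0,"ty":0.9,"tz":-0.6,"roll":0,"claw":90}
    - {"tx":0,"ty":0.9,"tz":0,"roll":0,"claw":160}

```text
t: 23.7
eef_pos: [0.4675, 0.0509, 0.2435]
eef_rot: [1.0, 0.0, 0.003, -0.0]
force: [1.3, 0.1, 0.0]
grip_width: 0.0381
grip_force: 0.0
```

```bash
python3 - <<'E'
from tilt import *
from cell import eyes
look('A',0,None,{})
m=eyes.camera_model('wrist'); im=cv2.imread('pics/wA.png')
sc=eyes.camera('scene')[:,:,::-1]
cv2.imwrite('pics/cA.png',np.vstack([cv2.resize(im,(480,300)),cv2.resize(sc[150:310,200:440],(480,300),interpolation=cv2.INTER_CUBIC)]))
for l in(0,1): print('tiny',*lidfit([(m,im)],(.4585,.004),.095,.035,l,.006))
for l in(0,1): print('big',*lidfit([(m,im)],(.4655,.1715),.091,.062,l,.006))
E
```

```text
23.7 [0.4675 0.0509 0.2435] [ 1.     0.     0.003 -0.   ] 0.038057064360572185 [1.3 0.1 0. ]
tiny [ 4.612e-01 -4.000e-04  1.010e-01  4.230e-02 -1.369e-01] -149.9
tiny [ 0.4622 -0.0014  0.101  -0.0011 -0.001 ] -137.9
big [0.464  0.1655 0.085  0.0062 0.0598] -239.4
big [ 4.653e-01  1.655e-01  8.500e-02 -3.000e-04 -2.000e-03] -235.7
```

View pics/cA.png

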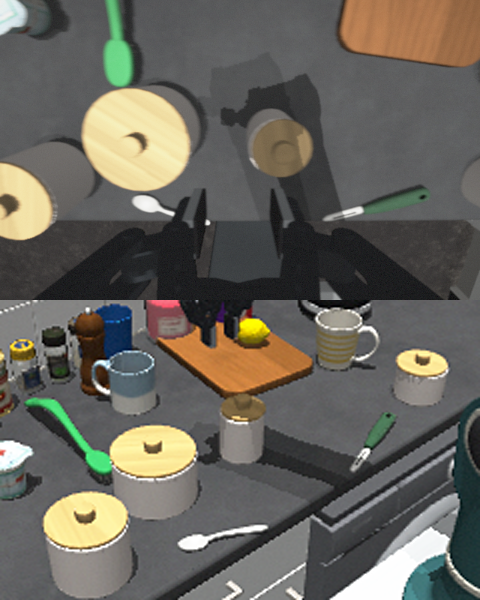

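All four lids are on. As a last check that the tiny lid is fully home, I'll press lightly on its knob with the fingers closed.

Request:
send_rows:
  deltas:
    - {"tx":-0.1,"ty":0.5,"tz":0,"roll":0,"claw":255}
    - {"tx":-0.07,"ty":0.42,"tz":0.4,"roll":0,"claw":255}
    - {"tx":0,"ty":0,"tz":0.8,"roll":0,"claw":255}
    - {"tx":0,"ty":0,"tz":0.6,"roll":0,"claw":255}
    - {"tx":0,"ty":0,"tz":0.25,"roll":0,"claw":255}
    - {"tx":0,"ty":0,"tz":0.1,"roll":0,"claw":255}
    - {"tx":0,"ty":0,"tz":0,"roll":0,"claw":255}

```text
t: 24.68
eef_pos: [0.4578, 0.0059, 0.1329]
eef_rot: [1.0, 0.0, 0.0, -0.0]
force: [-0.7, 0.2, 0.4]
grip_width: -0.0
grip_force: 0.0
```

Request:
send_rows:
  deltas:
    - {"tx":0,"ty":0,"tz":0.06,"roll":0,"claw":255}
    - {"tx":0,"ty":0,"tz":0.04,"roll":0,"claw":255}
    - {"tx":0,"ty":0,"tz":0.03,"roll":0,"claw":255}

```text
t: 25.05
eef_pos: [0.4575, 0.0055, 0.1259]
eef_rot: [1.0, -0.0, 0.0, 0.0]
force: [-0.9, -0.3, 0.3]
grip_width: 0.0003
grip_force: 0.0
```

Request:
send_rows:
  deltas:
    - {"tx":0,"ty":0,"tz":0.03,"roll":0,"claw":255}
    - {"tx":0,"ty":0,"tz":0.02,"roll":0,"claw":255}

```text
t: 25.3
eef_pos: [0.4579, 0.0056, 0.125]
eef_rot: [1.0, -0.0, 0.0, 0.0]
force: [-6.6, -0.4, 27.2]
grip_width: -0.0001
grip_force: 13.4
```

The knob top is met at z = 0.114 m (TCP 0.125), exactly the seated height. I'll retreat and take a final look.

Request:
send_rows:
  deltas:
    - {"tx":0,"ty":0,"tz":-0.3,"roll":0,"claw":255}
    - {"tx":0,"ty":0,"tz":-0.8,"roll":0,"claw":255}
    - {"tx":0,"ty":0,"tz":-0.9,"roll":0,"claw":255}
    - {"tx":0,"ty":0.5,"tz":-0.5,"roll":0,"claw":255}
    - {"tx":0,"ty":1.0,"tz":0,"roll":0,"claw":255}
    - {"tx":0,"ty":1.0,"tz":0,"roll":0,"claw":255}
    - {"tx":0,"ty":0.5,"tz":0,"roll":0,"claw":255}
    - {"tx":0,"ty":0,"tz":0,"roll":0,"claw":255}

```text
t: 26.3
eef_pos: [0.4569, -0.1463, 0.2484]
eef_rot: [1.0, -0.002, 0.0, 0.0]
force: [-1.1, 1.0, 0.3]
grip_width: 0.0003
grip_force: 0.0
```

```bash
python3 -c "
import cv2
from cell import eyes
cv2.imwrite('pics/end.png',cv2.resize(eyes.camera('scene')[:,:,::-1][140:320,200:440],(800,600),interpolation=cv2.INTER_CUBIC))"
```

```text
(no output)
```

View pics/end.png

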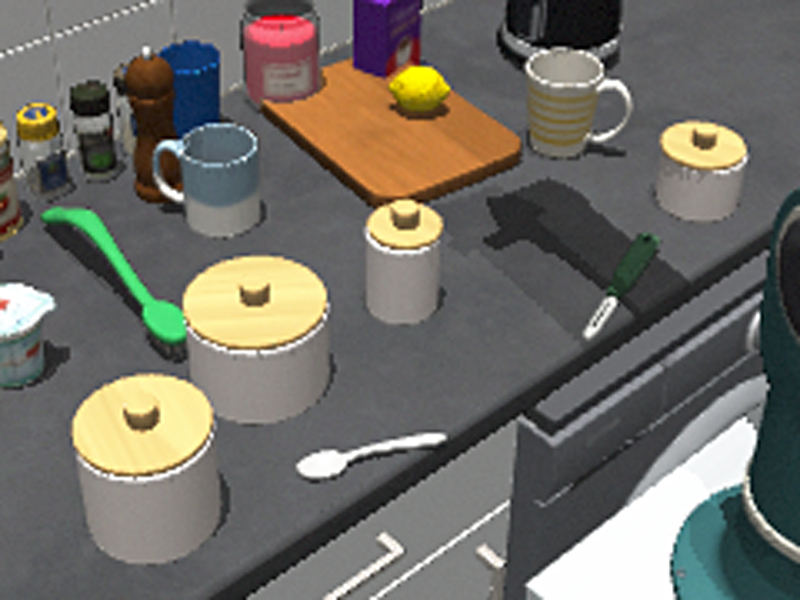

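All four lids lie level on their jars: tiny (404,225), small (703,145), medium (143,425) and big (256,300). The striped mug at (565,100) is undisturbed.

```bash
python3 -c "
from cell import ticket
print(ticket.sign_off())"
```

```text
the job is handed in; nothing more can be done
None
```

All four lids were put on their own jars in order from the top of the stack (tiny, small, medium, big), each pressed down onto the rim and level in the final picture, with the jars and striped mug left where they stood and the job handed in at about 26 s.

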